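# Put the finger plane away in the push-latch box

### The job

Put the little brass finger plane away in the wooden bench box. The box has a push-to-open lid: press its front edge down to make it spring open, set the plane down inside standing on its sole (do not drop it in from above the box), then push the lid closed and down until it latches and stays shut. Leave everything else on the bench where it is.

Things in the scene. Friction and masses are not known exactly. Their poses are not given: they have to be found in the camera images.
- chest: bench box of pale wood with a flat plywood lid, screwed to the bench. Origin: centre of its underside, on the bench; own x points from the front (latch) side to the hinge side, y to the left seen from the front, z up. Outside 190 (x) x 200 (y) x 70 mm high, walls and floor 8 mm. The shut lid's top is 87 mm over the bench; an 8 mm gap between lid and rim is the press travel.
- chest_in (a point): centre of the box's inner floor, 8 mm above the bench; axes as the box. A steel latch barrel fills the front left corner of the inside, x -87 to -61, y +42 to +78, up to 60 mm above this point: keep clear of it. With the lid fully open the inside is uncovered from above from x -87 to +15 mm.
- lid (a joint): lid angle, rad: 0 shut and latched (within 0.015), 1.15 fully open, -0.036 pressed to the stop (6 to 7 mm at the front edge). Push-push latch: each full press of 5 mm or more below shut, then let go, changes it. From shut it frees the lid, which springs fully open in about 2 s and stays; from open, push down past shut and let go to latch. A push that stops short springs open again.
- lid_edge (a point): middle of the lid's free (front) edge, on its outer (upper) face; moves with the lid. Box frame: x -95, z 87 mm when shut; x +21, z 258 mm when open. Press within 40 mm of this edge with about 3 to 5 N (rigid beyond the stop). To close, push the outer face near this edge with 2 to 5 N round the hinge's arc.
- lid_hinge (a point): middle of the lid's hinge line, fixed, at x +95, y 0, z 82.5 mm in the box's frame. The line runs along the box's y, in the middle of the thickness of the lid, a panel 190 x 200 x 9 mm without handle.
- plane: small brass finger plane: solid body 52 x 24 mm, 24 mm high (lower 10 mm is 52 long, above it 40 long from x -22 to +18), with a thin steel blade on top that rises to about 35 mm at its back end and a thin cross pin. Origin: centre of its flat sole; x along its length, z up. Grasp it across its 24 mm width (along its y) from above. About 0.16 kg.
- block: sanding block: flat wooden block 75 x 40 x 29 mm high with a cork sole. Leave alone. Origin: centre of its underside
- tin: round low metal rosin tin, 54 mm across, 25 mm high. Leave alone. Origin: centre of its underside
- varnish: amber glass varnish jar, 60 mm across, 130 mm high. Leave alone. Origin: centre of its underside
- gouge: long thin carving tool with dark wooden handle, 190 mm, lying down, lies along its own x. Leave alone. Origin: centre of its underside
- clamp_a: small spool clamp standing upright: two wooden discs 32 mm across on a steel rod, 92 mm high. Leave alone. Origin: centre of its underside
- clamp_b: second spool clamp, same as clamp_a. Leave alone. Origin: centre of its underside
Not all that is in view belongs to the job. What is shaped like the plane but black is not meant.

How it is judged:
By the outcome, as a careful person would: the job done as asked, in the order asked, and still so for the second after the job is handed in, with the robot touching nothing.
It also fails if it takes over 69 s, if anything falls off the work surface, if the arm or the gripper's body presses on something with over 40 N, if the wrist force passes 120 N, or if a joint passes its speed limit or range.

### The arm

A 6-joint arm with a two-finger parallel gripper is mounted at the origin on the work surface. World frame = base frame: x ahead of the robot, y to its left, z up, the work surface at z = 0. Lengths are in m, angles in rad, forces in N, time in s.
With the tool pointing down it reaches from about 0.3 to 0.75 m from the base axis. Payload 8.5 kg.
Tool frame: the origin (TCP) lies on the front face of the gripper's body, between the roots of the fingers; the fingertips stand 64 mm ahead of it and the grasp point (between the pads) lies 45 mm ahead of it (manip.grip_point_offset is the z of the grasp point in the tool frame, in m); z points along the fingers, y is the line along which they close (so a half turn about z gives the same grasp; the last joint's range is limited). The gripper opens to 88 mm and grips with 3 to 60 N. Pads are 18 mm wide; open, the fingers measure 123 mm over their backs; the gripper's body (75 mm by 187 mm) begins 45 mm behind the grasp point.
Start: joints at [-1.401, 0.381, 1.297, -0, 1.464, -0.215], TCP at [0.206, -0.51, 0.303] pointing down, gripper open.
Joint ranges: [-3.11, 3.11], [-0.89, 2.33], [0.22, 2.48], [-1.42, 4.56], [0.17, 2.85], [-2.88, 2.88]. Speed limits (rad/s): [2.39, 2.39, 3.14, 3.14, 3.14, 3.14].

### API

Orientations are given as a rotation vector (axis times angle).
In Python, from plant import get_obs, imaging, ticket, manip gives the robot as it stands. The module is installed in compiled form; this text tells all that it offers.
- The arm moves only by the shell command python3 -m inch 'ROWS' [OPENING] [FORCE]. ROWS is JSON, a list that holds one entry, the list of rows, each a list of 6 numbers: the shift along the tool's x, y, z each as a share of 500 mm, from -1 to 1, then the turn, a rotation vector about the tool's x, y, z each as a share of 360 degrees, from -1 to 1. In form: [[[x, y, z, ax, ay, az], ...]]. A call has 1 to 5 rows; each row is the pose to reach, as a shift and turn from the pose commanded when the call began, along the tool's axes at that moment, turning the shorter way round; what a row does not reach only later rows make up. A row lasts 1/8 s, in which the tool goes at most 62.5 mm and 10.7 degrees, less where a joint would pass 70% of its speed; a pose out of reach is approached as far as the arm can. A call with a number of a shift or a turn outside -1 to 1 is refused whole. A call with a gripper value outside its range is refused whole. OPENING is the closure, from 0 (fully open) to 1 (shut), set as the call begins (- or left out, the last holds). The fingers move at their own pace and stop on an object; FORCE is the grip in N (left out, the last holds). Time passes only in rows, so rows that repeat a pose let the fingers close. It gives the time, the measured TCP pose, the force, the opening and the grip force at its end, in the units of the state.
- get_obs(): the state, without advancing time (a new reading comes with each control period).
- imaging.read_camera(name): name is "scene" or "top"; returns a dict with "image" (400x640x3 uint8, red, green, blue), "fx", "fy", "cx", "cy" (pixels), "view" (4x4, takes a point from world to camera coordinates). Camera axes: x right, y down, z forward; pixel columns grow to the right and rows downward; lengths in m; the calibration is good to about 2 mm. A picture is of the moment at which its call begins. There is no depth.
- ticket.job_done(): hands the job in; it is judged then, once.
The state is a dict: "time_s": time; "joint_pos": joint angles; "qd": joint speeds; "effort": joint torques, N m; "tcp_pos": TCP position; "orientation": TCP orientation; "wrist_force": force on the tool from outside, world axes, zero at the start; "moment": the same for the moment, N m; "width": finger opening in m; "grasp_force": force on a finger pad.
Only numpy, scipy, OpenCV 4.12 (cv2) and the standard library are available. Lean on these libraries where they do the work, as an engineer would, in place of code of your own. Each camera call takes 0.05 s, during which the arm holds its last target. There are 200 camera calls.

## Working session

There is one attempt and no reset: what is moved stays moved. The work goes in short steps, Python scripts to look and compute and a shell command to move; the robot and the scene stay as the last step left them, time stands still between calls to the robot, and variables do not carry over. Pictures are saved under pics/ and viewed, at most 10 in all, crops included, and the job is handed in when it is done.

```bash
mkdir -p pics; python3 - <<'E'
from plant import get_obs, imaging, manip
import cv2
print(get_obs(), manip.grip_point_offset)
for n in("scene","top"):
    r=imaging.read_camera(n); cv2.imwrite(f"pics/{n}0.png",r["image"][:,:,::-1]); print(n,r["fx"],r["fy"],r["cx"],r["cy"],r["view"].round(4).tolist())
E
```

```text
{'time_s': 0.0, 'joint_pos': array([-1.40132023e+00,  3.81150791e-01,  1.29825854e+00, -1.13309359e-05,
        1.46357751e+00, -2.15293441e-01]), 'qd': array([ 8.35455509e-04,  4.78127389e-05, -4.78462251e-04,  1.42646716e-03,
        5.33911120e-04,  5.35058765e-04]), 'effort': array([-2.91135933e-03, -4.37943399e+01, -2.24562711e+01,  7.11194007e-02,
        3.51982727e-02, -8.91668947e-05]), 'tcp_pos': array([ 0.20640564, -0.50959071,  0.30216273]), 'orientation': array([-3.08226487e+00, -6.00408504e-01, -3.24603596e-05]), 'wrist_force': array([-0.84274287,  0.46248859, -0.12719418]), 'moment': array([ 0.03404426, -0.00276183, -0.00977557]), 'grasp_force': 0.0, 'width': 0.08791155455461501} 0.0453
scene 415.4061687465791 415.4061687465791 325.38491283047216 199.8626972841178 [[0.6058, 0.7956, 0.0105, -0.3062], [0.5636, -0.4198, -0.7114, -0.3343], [-0.5616, 0.4369, -0.7027, 1.2768], [0.0, 0.0, 0.0, 1.0]]
top 367.8697927342557 367.8697927342557 319.3823461851439 195.65444046967784 [[0.0052, -0.9993, 0.0362, -0.1096], [-0.9896, -0.0104, -0.1437, 0.6194], [0.144, -0.035, -0.989, 0.739], [0.0, 0.0, 0.0, 1.0]]
```

View pics/scene0.png

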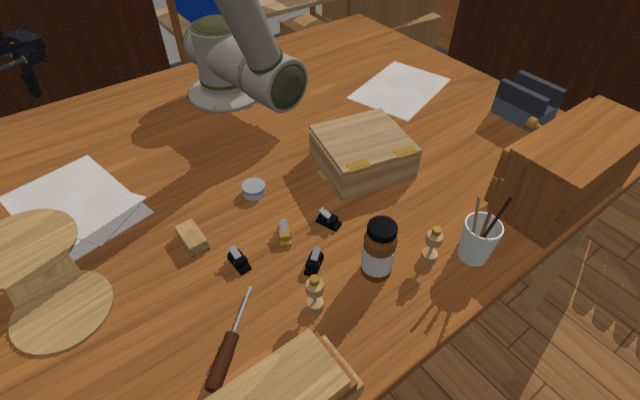

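View pics/top0.png

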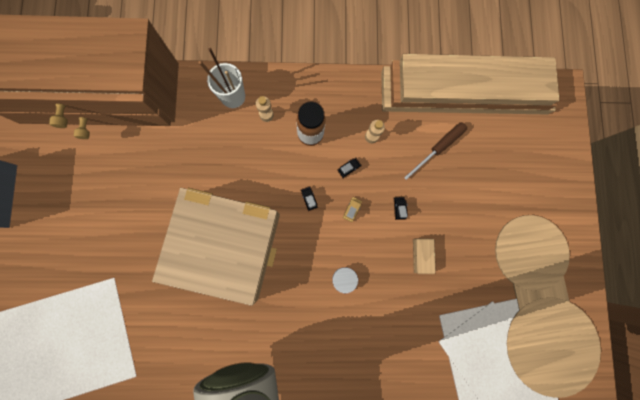

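Two full views. The plane candidates in the top view are brass at (352,208), and black at (349,168), (310,198) and (401,208). Only the one at (352,208), scene (285,232), is brass. The box lid spans about (155–278, 190–303), with brass fittings at (198,197), (257,211) and (272,257). I'll enlarge both to confirm.

```bash
python3 - <<'E'
import cv2,numpy as np
t=cv2.imread("pics/top0.png");s=cv2.imread("pics/scene0.png")
R=lambda a,w,h:cv2.resize(a,(w,h),interpolation=cv2.INTER_CUBIC)
a=R(t[180:310,145:285],420,390)   # x3
b=R(t[185:230,330:375],360,360)   # x8
c=R(s[100:200,300:425],375,300) # x3
d=R(s[212:252,265:305],200,200) #x5
im=np.zeros((600,800,3),np.uint8); im[:390,:420]=a; im[:360,430:790]=b; 
c=R(s[105:200,300:425],275,209); im[391:600,:275]=c; im[365:565,430:630]=d
cv2.imwrite("pics/c1.png",im)
E
```

```text
(no output)
```

View pics/c1.png

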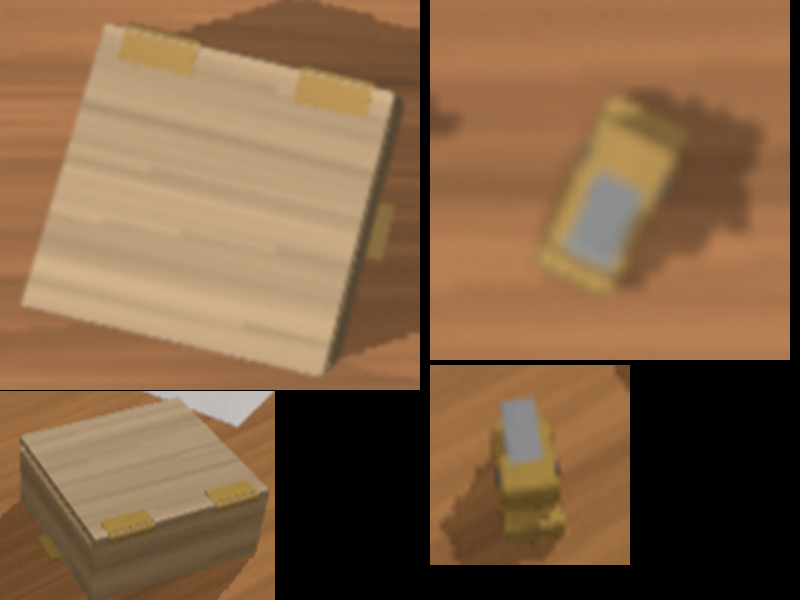

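The crop confirms the brass plane: grey blade, longer nose step at its upper (far) end. The box hinges are on the side away from the robot, so its front faces the robot. Lid top corners in the top view are about (180.7,188.3), (278.3,212.3), (253.3,305) and (152.3,281).

```bash
cat > h.py <<'E'
import numpy as np
from plant import get_obs, imaging
from scipy.spatial.transform import Rotation as Ro
def ray(r,u,v,z):
    V=r["view"];d=V[:3,:3].T@np.array([(u-r["cx"])/r["fx"],(v-r["cy"])/r["fy"],1]);c=-V[:3,:3].T@V[:3,3]
    return c+d*(z-c[2])/d[2]
def proj(r,p):
    q=r["view"]@np.append(p,1);return np.array([r["fx"]*q[0]/q[2]+r["cx"],r["fy"]*q[1]/q[2]+r["cy"]])
def rel(p):  # tool-axes shift (shares of .5 m) from measured pose to world TCP p
    o=get_obs();return Ro.from_rotvec(o["orientation"]).inv().apply(np.array(p)-o["tcp_pos"])/.5
E
python3 - <<'E'
from h import *
np.set_printoptions(precision=4,suppress=True)
t=imaging.read_camera("top");s=imaging.read_camera("scene")
L=[ray(t,u,v,.087) for u,v in[(180.7,188.3),(278.3,212.3),(253.3,305),(152.3,281)]]
print(np.array(L),[np.linalg.norm(L[i]-L[i-1]) for i in range(4)])
hf=(L[0]+L[1])/2;ff=(L[2]+L[3])/2;c=(hf+ff)/2;a=hf-ff
d2=L[0]-L[1]; y1=np.arctan2(a[1],a[0]);y2=np.arctan2(d2[1],d2[0])-np.pi/2
print("box",c,y1,y2)
# scene check, crop scale 2.2 offset(300,105): pts (21,47)->.. lid corners
yw=(y1+y2)/2
for X in(-.095,.095):
  for Y in(-.1,.1):
    p=c+[X*np.cos(yw)-Y*np.sin(yw),X*np.sin(yw)+Y*np.cos(yw),0]; q=proj(s,p); print("cornr",X,Y,q,(q-[300,105])*2.2+[0,391])
P=[ray(t,330+u/8,185+v/8,.008) for u,v in[(182,97),(255,130),(180,292),(107,255)]]
P=np.array(P);print(P,[np.linalg.norm(P[i]-P[i-1]) for i in range(4)])
n=(P[0]+P[1])/2;b=(P[2]+P[3])/2;print("plane",(n+b)/2,np.arctan2(*(n-b)[1::-1]), proj(s,(n+b)/2), proj(s,n),proj(s,b))
o=get_obs();print(o["time_s"],Ro.from_rotvec(o["orientation"]).as_matrix())
E
```

```text
[[ 0.6263  0.1748  0.087 ]
 [ 0.5798 -0.0211  0.087 ]
 [ 0.3999  0.0232  0.087 ]
 [ 0.4447  0.2182  0.087 ]] [np.float64(0.1867725223613872), np.float64(0.20136140668265456), np.float64(0.18530995869571876), np.float64(0.20014683696626276)]
box [0.5127 0.0988 0.087 ] -0.23784872707363752 -0.23327570249115448
cornr -0.095 -0.1 [306.3577 124.3065] [ 13.9869 433.4743]
cornr -0.095 0.1 [378.9996 106.8417] [173.799  395.0518]
cornr 0.095 -0.1 [339.8754 171.6791] [ 87.7258 537.6941]
cornr 0.095 0.1 [419.9472 148.9589] [263.8837 487.7095]
[[ 0.6233 -0.1812  0.008 ]
 [ 0.6142 -0.2017  0.008 ]
 [ 0.5685 -0.1802  0.008 ]
 [ 0.5786 -0.1599  0.008 ]] [np.float64(0.04951541526795411), np.float64(0.02245979446238019), np.float64(0.05049490901880946), np.float64(0.022733197236487417)]
plane [ 0.5962 -0.1807  0.008 ] -0.4426005775180717 [282.3826 234.6725] [284.0489 243.9118] [280.7824 225.7999]
0.2 [[ 0.9269  0.3754 -0.0001]
 [ 0.3754 -0.9269  0.0008]
 [ 0.0002 -0.0008 -1.    ]]
```

Sizes check out: lid 186x201 mm, plane 50x23 mm. The two cameras agree to about 3 mm, so I'll use the average: box (0.514, 0.100), yaw -0.235; plane (0.597, -0.179), yaw -0.44. First move is to above the lid's front edge, fingers shut.

```bash
cat >> h.py <<'E'
BC=np.array([.514,.100,0]);BY=-.235
def box(x,y,z): return BC+Ro.from_rotvec([0,0,BY]).apply([x,y,z])
def go(p,psi):  # shares to reach world TCP p, tool down with tool x at yaw psi
    o=get_obs();R=Ro.from_rotvec(o["orientation"])
    T=Ro.from_rotvec([0,0,psi])*Ro.from_rotvec([np.pi,0,0])
    print("t",round(o["time_s"],2),"F",o["wrist_force"].round(2),"w",round(o["width"],4),"tcp",o["tcp_pos"].round(4),"->",np.round(p,4))
    print("rows",rel(p).round(4),((R.inv()*T).as_rotvec()/(2*np.pi)).round(4))
E
python3 -c "
from h import *
go(box(-.085,0,.24),BY)"
```

```text
t 0.2 F [1.09 0.13 0.49] w 0.0883 tcp [ 0.2064 -0.5097  0.3024] -> [0.4313 0.1198 0.24  ]
rows [ 0.8895 -0.9979  0.1258] [-0.0001  0.      0.0986]
```

```bash
python3 -m inch '[[[0.89,-0.998,0.12,0,0,0.0986],[0.89,-0.998,0.12,0,0,0.0986],[0.89,-0.998,0.12,0,0,0.0986],[0.89,-0.998,0.12,0,0,0.0986],[0.89,-0.998,0.12,0,0,0.0986]]]' 1 20; python3 -c "
from h import *
go(box(-.085,0,.24),BY)"
```

```text
time_s: 0.82
tcp_pos: [0.3111, -0.216, 0.2748]
orientation: [3.12, -0.37, 0.001]
wrist_force: [1.1, -0.7, -0.3]
width: 0.0402
grasp_force: 0.0
t 0.82 F [ 1.06 -0.74 -0.29] w 0.0402 tcp [ 0.3111 -0.216   0.2748] -> [0.4313 0.1198 0.24  ]
rows [ 0.0767 -0.7092  0.0696] [ 0.     -0.0001 -0.0002]
```

```bash
python3 -m inch '[[[0.077,-0.709,0.07,0,0,0],[0.077,-0.709,0.07,0,0,0],[0.077,-0.709,0.07,0,0,0],[0.077,-0.709,0.07,0,0,0],[0.077,-0.709,0.07,0,0,0]]]'; python3 -m inch '[[[0,-0.09,0.01,0,0,0],[0,-0.09,0.01,0,0,0],[0,-0.09,0.01,0,0,0]]]';python3 -c "
from h import *
go(box(-.085,0,.154),BY)"
```

```text
time_s: 1.45
tcp_pos: [0.4159, 0.0772, 0.2444]
orientation: [3.12, -0.368, 0.001]
wrist_force: [0.6, -1.5, 0.0]
width: 0.0001
grasp_force: 0.0
time_s: 1.82
tcp_pos: [0.4258, 0.1185, 0.2394]
orientation: [3.12, -0.367, -0.0]
wrist_force: [-0.0, 0.3, 0.6]
width: 0.0003
grasp_force: 0.0
t 1.82 F [-0.04  0.28  0.57] w 0.0003 tcp [0.4258 0.1185 0.2394] -> [0.4313 0.1198 0.154 ]
rows [ 0.0102 -0.0052  0.1707] [0.     0.     0.0001]
```

```bash
python3 -m inch '[[[0.01,-0.005,0.09,0,0,0],[0.01,-0.005,0.165,0,0,0],[0.01,-0.005,0.169,0,0,0],[0.01,-0.005,0.172,0,0,0],[0.01,-0.005,0.174,0,0,0]]]'; python3 -m inch '[[[0,0,0.003,0,0,0],[0,0,0.006,0,0,0],[0,0,0.006,0,0,0]]]'
```

```text
time_s: 2.45
tcp_pos: [0.4319, 0.1198, 0.1537]
orientation: [-3.12, 0.369, -0.004]
wrist_force: [0.2, 0.3, 0.6]
width: 0.0007
grasp_force: 0.0
time_s: 2.82
tcp_pos: [0.4317, 0.12, 0.1497]
orientation: [3.12, -0.368, 0.002]
wrist_force: [1.9, -1.0, 2.7]
width: 0.0003
grasp_force: 1.2
```

Contact, at the expected height (fingertips at 86 mm). Pressing on in small steps.

```bash
python3 -m inch '[[[0,0,0.003,0,0,0],[0,0,0.006,0,0,0],[0,0,0.006,0,0,0]]]'; python3 -m inch '[[[0,0,0.002,0,0,0],[0,0,0.004,0,0,0],[0,0,0.004,0,0,0]]]'
```

```text
time_s: 3.2
tcp_pos: [0.4316, 0.1201, 0.1464]
orientation: [-3.12, 0.368, -0.001]
wrist_force: [2.2, -0.4, 2.5]
width: 0.0003
grasp_force: 1.2
time_s: 3.58
tcp_pos: [0.4316, 0.1201, 0.1447]
orientation: [-3.12, 0.368, -0.001]
wrist_force: [1.6, -0.6, 8.2]
width: 0.0005
grasp_force: 3.8
```

The force jump to 8 N at about 6.3 mm is the stop. Releasing, then backing off toward the robot.

```bash
python3 -m inch '[[[0,0,-0.01,0,0,0],[-0.02,0,-0.02,0,0,0],[-0.12,0,-0.02,0,0,0],[-0.18,0,-0.03,0,0,0],[-0.18,0,-0.1,0,0,0]]]' ; python3 -c "
from h import *
import cv2
go([.5,-.16,.2],-.44)
a=imaging.read_camera('scene');cv2.imwrite('pics/s2.png',a['image'][60:240,240:480,::-1].repeat(2,0).repeat(2,1))"
```

```text
time_s: 4.2
tcp_pos: [0.3399, 0.1414, 0.1935]
orientation: [3.119, -0.366, -0.013]
wrist_force: [1.0, -0.2, 0.0]
width: 0.0004
grasp_force: 0.0
t 4.2 F [ 1.03 -0.15  0.02] w 0.0004 tcp [0.3399 0.1414 0.1935] -> [ 0.5  -0.16  0.2 ]
rows [ 0.4509  0.5124 -0.0154] [0.0005 0.0012 0.0329]
```

View pics/s2.png

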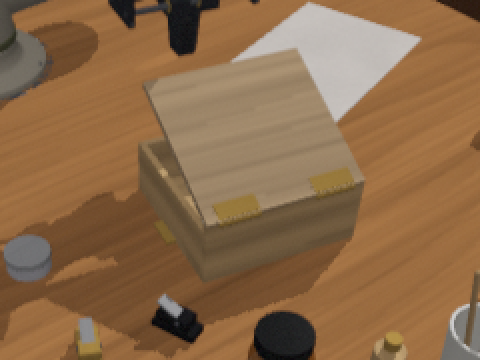

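The lid is springing open (edge at (150,85) in the crop) and is clear of the gripper. Next I go to the plane, moving sideways first and then forward to stay away from the lid.

```bash
python3 -m inch '[[[0,0.15,-0.1,0,0,0],[0,0.3,-0.1,0,0,0],[0.1,0.45,-0.1,0,0,0.033],[0.2,0.53,-0.1,0,0,0.033],[0.2,0.53,-0.1,0,0,0.033]]]' 0.4; python3 -c "
from h import *
go([.597,-.179,.15],-.44)"
```

```text
time_s: 4.88
tcp_pos: [0.3791, -0.1415, 0.2443]
orientation: [-3.064, 0.691, 0.001]
wrist_force: [0.8, 1.0, -0.0]
width: 0.0482
grasp_force: 0.0
t 4.88 F [ 0.77  0.96 -0.  ] w 0.0482 tcp [ 0.3791 -0.1415  0.2443] -> [ 0.597 -0.179  0.15 ]
rows [ 0.426  -0.1193  0.1882] [-0.0001  0.0002 -0.0006]
```

```bash
python3 -m inch '[[[0.42,-0.12,0.19,0,0,0],[0.42,-0.12,0.19,0,0,0],[0.42,-0.12,0.19,0,0,0],[0.42,-0.12,0.19,0,0,0],[0.42,-0.12,0.19,0,0,0]]]'; python3 -c "
from h import *
import cv2
a=imaging.read_camera('top')['image'][150:270,270:430,::-1]
b=imaging.read_camera('scene')['image'][140:290,205:365,::-1]
cv2.imwrite('pics/p3.png',np.hstack([cv2.resize(a,(400,300)),cv2.resize(b,(400,375))[:300]]))
go([.597,-.179,.072],-.44)"
```

```text
time_s: 5.5
tcp_pos: [0.5956, -0.1749, 0.1464]
orientation: [-3.064, 0.687, 0.007]
wrist_force: [-0.8, 0.7, -0.2]
width: 0.0526
grasp_force: 0.0
t 5.6 F [ 0.83 -0.47 -0.12] w 0.0526 tcp [ 0.5941 -0.1749  0.1489] -> [ 0.597 -0.179  0.072]
rows [0.0091 0.0049 0.1538] [-0.      0.0004 -0.0003]
```

View pics/p3.png

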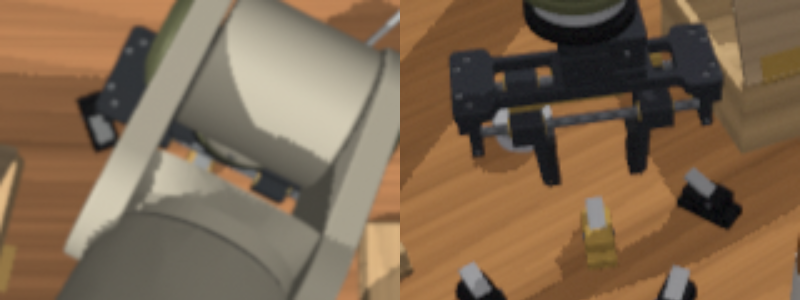

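The fingers straddle the brass plane in the scene crop: tips at (552,180) and (637,170), plane at (597,230). Going down and gripping.

```bash
python3 -m inch '[[[0.009,0.005,0.08,0,0,0],[0.009,0.005,0.13,0,0,0],[0.009,0.005,0.154,0,0,0],[0.009,0.005,0.154,0,0,0]]]'; python3 -m inch '[[[0,0,0,0,0,0],[0,0,0,0,0,0],[0,0,0,0,0,0],[0,0,0,0,0,0],[0,0,0,0,0,0]]]' 1 20;  python3 -m inch '[[[0,0,-0.03,0,0,0],[0,0,-0.1,0,0,0],[0,0,-0.2,0,0,0],[0,0,-0.3,0,0,0],[0,0,-0.3,0,0,0]]]'; python3 -c "
from h import *
import cv2
a=imaging.read_camera('scene')['image'][100:250,225:385,::-1];cv2.imwrite('pics/p4.png',cv2.resize(a,(640,600),interpolation=2))
go([.40,-.12,.25],BY)"
```

```text
time_s: 6.1
tcp_pos: [0.5975, -0.1797, 0.073]
orientation: [-3.065, 0.689, 0.0]
wrist_force: [0.3, 0.9, 0.6]
width: 0.0531
grasp_force: 0.0
time_s: 6.72
tcp_pos: [0.5981, -0.1798, 0.0729]
orientation: [3.065, -0.689, 0.001]
wrist_force: [-0.9, 0.4, 5.8]
width: 0.024
grasp_force: 20.0
time_s: 7.35
tcp_pos: [0.5988, -0.1802, 0.2271]
orientation: [3.063, -0.688, 0.013]
wrist_force: [-0.0, -0.3, -1.5]
width: 0.0236
grasp_force: 20.0
t 7.4 F [ 0.49  0.05 -2.49] w 0.0237 tcp [ 0.5981 -0.1798  0.2242] -> [ 0.4  -0.12  0.25]
rows [-0.4091  0.0614 -0.0528] [ 0.0001 -0.0005 -0.033 ]
```

View pics/p4.png

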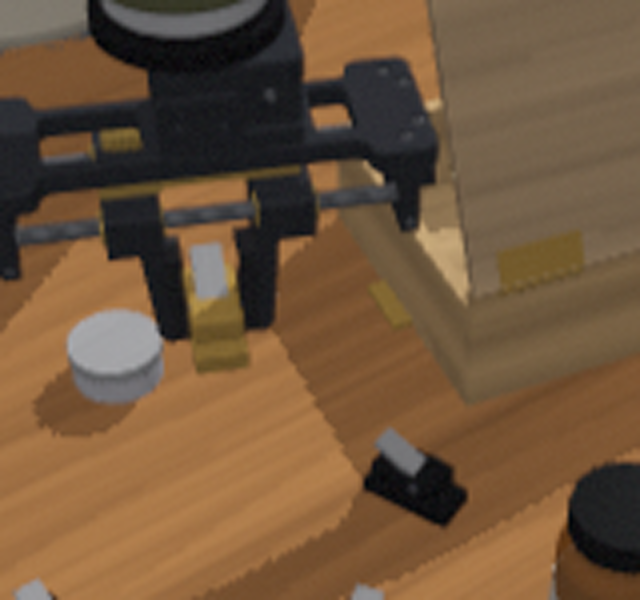

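The plane is held level at 24 mm width. Next: back toward the robot, around to the front of the box, then over the opening.

```bash
python3 -m inch '[[[-0.41,0.061,-0.05,0,0,-0.033],[-0.41,0.061,-0.05,0,0,-0.033],[-0.41,0.061,-0.05,0,0,-0.033],[-0.41,0.061,-0.05,0,0,-0.033],[-0.41,0.061,-0.05,0,0,-0.033]]]'; python3 -c "
from h import *
go(box(-.12,-.02,.22),BY)"
```

```text
time_s: 8.02
tcp_pos: [0.3985, -0.1192, 0.247]
orientation: [-3.119, 0.369, 0.002]
wrist_force: [0.6, -0.1, -2.1]
width: 0.0239
grasp_force: 20.0
t 8.03 F [ 0.57 -0.08 -2.11] w 0.0239 tcp [ 0.3985 -0.1192  0.247 ] -> [0.3926 0.1085 0.22  ]
rows [-0.1175 -0.44    0.0544] [-0.0001  0.0002 -0.    ]
```

```bash
python3 -m inch '[[[-0.11,-0.1,0.05,0,0,0],[-0.115,-0.21,0.05,0,0,0],[-0.117,-0.33,0.05,0,0,0],[-0.117,-0.44,0.05,0,0,0],[-0.117,-0.44,0.05,0,0,0]]]'; python3 -c "
from h import *
go(box(-.04,-.02,.18),BY)"
```

```text
time_s: 8.65
tcp_pos: [0.3948, 0.1112, 0.2215]
orientation: [-3.121, 0.358, 0.002]
wrist_force: [-0.9, -1.8, -0.6]
width: 0.0236
grasp_force: 20.0
t 8.65 F [-0.89 -1.8  -0.61] w 0.0236 tcp [0.3948 0.1112 0.2215] -> [0.4704 0.0899 0.18  ]
rows [0.1572 0.0073 0.0829] [-0.      0.0002  0.0011]
```

```bash
python3 -m inch '[[[0.08,0.005,0.04,0,0,0],[0.155,0.005,0.08,0,0,0],[0.155,0.005,0.08,0,0,0],[0.155,0.005,0.08,0,0,0]]]'; python3 -c "
from h import *
import cv2
a=imaging.read_camera('top')['image'][150:330,130:330,::-1]
cv2.imwrite('pics/p5.png',cv2.resize(a,(660,594),interpolation=2))
go(box(-.04,-.02,.081),BY)"
```

```text
time_s: 9.15
tcp_pos: [0.4684, 0.087, 0.182]
orientation: [3.12, -0.369, -0.003]
wrist_force: [-0.3, 0.2, -1.2]
width: 0.024
grasp_force: 20.0
t 9.2 F [ 0.39 -0.36 -0.7 ] w 0.024 tcp [0.4682 0.0872 0.1824] -> [0.4704 0.0899 0.081 ]
rows [ 0.0033 -0.0062  0.2028] [ 0.      0.0001 -0.    ]
```

View pics/p5.png

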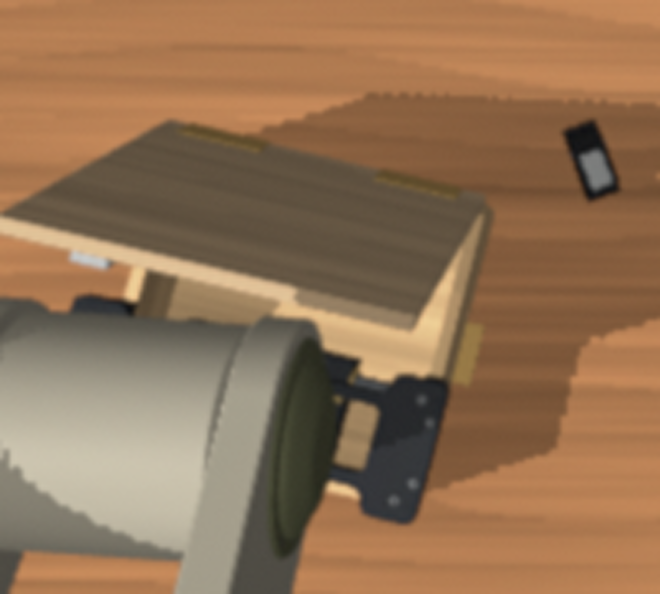

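The gripper is over the uncovered front of the box (body end at (410,450)), and the lid edge is clear. Going down, slowly at the end.

```bash
python3 -m inch '[[[0.003,-0.006,0.08,0,0,0],[0.003,-0.006,0.15,0,0,0],[0.003,-0.006,0.18,0,0,0],[0.003,-0.006,0.192,0,0,0],[0.003,-0.006,0.196,0,0,0]]]'; python3 -m inch '[[[0,0,0.002,0,0,0],[0,0,0.004,0,0,0],[0,0,0.004,0,0,0]]]'
```

```text
time_s: 9.82
tcp_pos: [0.4709, 0.0901, 0.0849]
orientation: [-3.12, 0.368, -0.001]
wrist_force: [0.0, 0.2, -0.6]
width: 0.0236
grasp_force: 20.0
time_s: 10.2
tcp_pos: [0.4709, 0.0901, 0.0826]
orientation: [-3.12, 0.368, -0.001]
wrist_force: [0.0, -0.1, -0.8]
width: 0.0241
grasp_force: 20.0
```

```bash
python3 -m inch '[[[0,0,0.002,0,0,0],[0,0,0.003,0,0,0],[0,0,0.003,0,0,0]]]'; python3 -m inch '[[[0,0,0.001,0,0,0],[0,0,0.002,0,0,0],[0,0,0.002,0,0,0]]]'
```

```text
time_s: 10.58
tcp_pos: [0.4708, 0.0901, 0.0809]
orientation: [-3.12, 0.368, -0.0]
wrist_force: [-0.7, 0.2, -1.3]
width: 0.0238
grasp_force: 20.0
time_s: 10.95
tcp_pos: [0.4708, 0.0901, 0.0809]
orientation: [3.12, -0.368, 0.001]
wrist_force: [-4.3, -0.7, 13.2]
width: 0.0241
grasp_force: 20.0
```

The sole is on the floor (TCP 80.9 mm, as computed). Opening partway and lifting out.

```bash
python3 -m inch '[[[0,0,-0.001,0,0,0],[0,0,-0.001,0,0,0],[0,0,-0.001,0,0,0],[0,0,-0.001,0,0,0]]]' 0.45;  python3 -m inch '[[[0,0,-0.02,0,0,0],[0,0,-0.06,0,0,0],[0,0,-0.14,0,0,0],[0,0,-0.22,0,0,0],[0,0,-0.22,0,0,0]]]'; python3 -m inch '[[[-0.08,0,0,0,0,0],[-0.18,0,0,0,0,0],[-0.25,0,0,0,0,0],[-0.25,0,0,0,0,0]]]';python3 -c "
from h import *
import cv2
a=imaging.read_camera('top')['image'][150:330,130:330,::-1]
cv2.imwrite('pics/p6.png',cv2.resize(a,(660,594),interpolation=2))
go(box(-.02,0,.30),BY)"
```

```text
time_s: 11.45
tcp_pos: [0.4708, 0.0901, 0.0804]
orientation: [3.12, -0.368, -0.0]
wrist_force: [0.1, 0.6, 0.1]
width: 0.0483
grasp_force: 0.0
time_s: 12.08
tcp_pos: [0.4717, 0.09, 0.1932]
orientation: [-3.12, 0.368, -0.009]
wrist_force: [0.1, 0.3, -0.2]
width: 0.0485
grasp_force: 0.0
time_s: 12.58
tcp_pos: [0.3472, 0.1195, 0.19]
orientation: [3.12, -0.366, -0.004]
wrist_force: [-0.2, -0.7, -0.2]
width: 0.0484
grasp_force: 0.0
t 12.62 F [0.22 0.15 1.16] w 0.0484 tcp [0.3489 0.1192 0.1902] -> [0.4945 0.1047 0.3   ]
rows [ 0.2901 -0.0392 -0.2197] [0.     0.0001 0.0001]
```

View pics/p6.png

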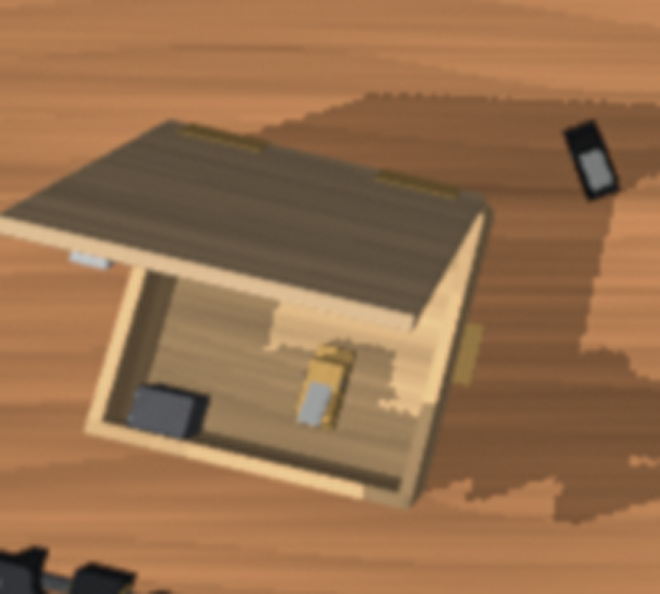

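The plane is standing on its sole inside at crop (325,385), clear of the latch barrel at (165,410). Next, fingers shut, go up and over the lid edge to behind its outer face.

```bash
python3 -m inch '[[[0,-0.01,-0.12,0,0,0],[0,-0.02,-0.24,0,0,0],[0,-0.039,-0.35,0,0,0],[0,-0.039,-0.35,0,0,0]]]' 1 20; python3 -m inch '[[[0.12,0,0,0,0,0],[0.24,0,0,0,0,0],[0.36,0,0,0,0,0],[0.445,0,0,0,0,0],[0.445,0,0,0,0,0]]]'; python3 -c "
from h import *
def w(th,r=.165): return .095-r*np.cos(th)+.0045*np.sin(th)+.009, .0825+r*np.sin(th)+.0045*np.cos(th)+.064
for th in(1.15,1,.85,.7,.55,.4,.25,.12,.05,0,-.036): print(th,np.round(w(th),4), np.round((np.array(w(th))-w(1.15))/.5,3))
x,z=w(1.15); go(box(x+.012,0,z),BY)"
```

```text
time_s: 13.12
tcp_pos: [0.3556, 0.1383, 0.3684]
orientation: [-3.119, 0.367, -0.012]
wrist_force: [0.2, 0.1, -1.2]
width: 0.0106
grasp_force: 0.0
time_s: 13.75
tcp_pos: [0.5728, 0.0848, 0.3618]
orientation: [3.119, -0.371, -0.007]
wrist_force: [-0.9, 0.9, 0.0]
width: 0.0006
grasp_force: 0.0
1.15 [0.0407 0.2989] [0. 0.]
1 [0.0186 0.2878] [-0.044 -0.022]
0.85 [-0.0015  0.2734] [-0.084 -0.051]
0.7 [-0.0193  0.2562] [-0.12  -0.085]
0.55 [-0.0343  0.2366] [-0.15  -0.125]
0.4 [-0.0462  0.2149] [-0.174 -0.168]
0.25 [-0.0548  0.1917] [-0.191 -0.215]
0.12 [-0.0593  0.1707] [-0.2   -0.256]
0.05 [-0.0606  0.1592] [-0.203 -0.279]
0 [-0.061  0.151] [-0.203 -0.296]
-0.036 [-0.0611  0.1451] [-0.204 -0.308]
t 13.75 F [-0.9   0.9   0.02] w 0.0006 tcp [0.5728 0.0848 0.3618] -> [0.5653 0.0877 0.2989]
rows [-0.0155 -0.0022  0.1257] [ 0.0001  0.0007 -0.0003]
```

```bash
python3 -m inch '[[[-0.01,-0.002,0.08,0,0,0],[-0.015,-0.002,0.126,0,0,0],[-0.015,-0.002,0.126,0,0,0],[-0.027,-0.002,0.126,0,0,0],[-0.039,-0.002,0.126,0,0,0]]]'; python3 -m inch '[[[-0.022,0,0.011,0,0,0],[-0.044,0,0.022,0,0,0],[-0.064,0,0.036,0,0,0],[-0.084,0,0.051,0,0,0],[-0.084,0,0.051,0,0,0]]]'; python3 -c "
from h import *
go(box(-.0193,0,.2562),BY)
import cv2
a=imaging.read_camera('scene')['image'][30:210,250:470,::-1]
cv2.imwrite('pics/p7.png',cv2.resize(a,(660,540),interpolation=2))"
```

```text
time_s: 14.38
tcp_pos: [0.5513, 0.0919, 0.3034]
orientation: [-3.12, 0.368, -0.004]
wrist_force: [2.1, 0.4, 0.4]
width: 0.0004
grasp_force: 0.9
time_s: 15.0
tcp_pos: [0.5099, 0.1018, 0.2767]
orientation: [3.12, -0.367, -0.002]
wrist_force: [0.7, -0.2, 2.0]
width: 0.0009
grasp_force: 0.8
t 15.0 F [ 0.68 -0.18  1.98] w 0.0009 tcp [0.5099 0.1018 0.2767] -> [0.4952 0.1045 0.2562]
rows [-0.0297  0.0016  0.041 ] [0.     0.0002 0.0001]
```

View pics/p7.png

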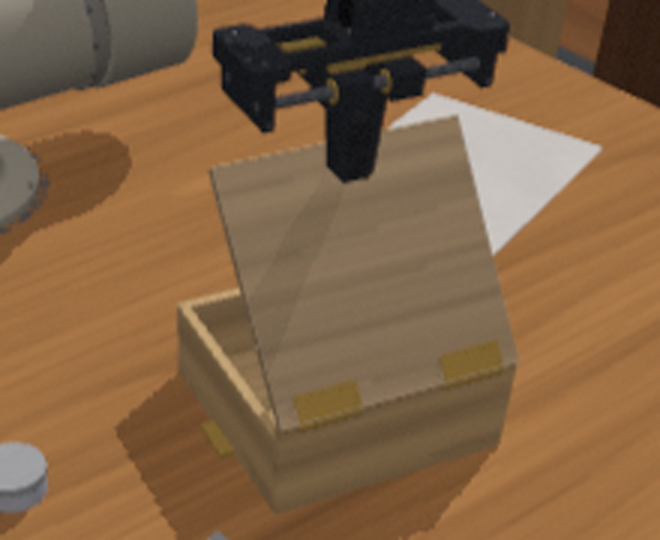

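The fingertip is pushing the outer face near the free edge (crop (350,175)) with about 2 N, and the lid follows. Continuing round the arc.

```bash
python3 -m inch '[[[-0.015,0,0.02,0,0,0],[-0.03,0,0.041,0,0,0],[-0.045,0,0.061,0,0,0],[-0.06,0,0.081,0,0,0],[-0.072,0,0.102,0,0,0]]]'; python3 -m inch '[[[-0.012,0,0.022,0,0,0],[-0.022,0,0.046,0,0,0],[-0.029,0,0.069,0,0,0],[-0.034,0,0.09,0,0,0],[-0.038,0,0.11,0,0,0]]]'; python3 -c "
from h import *
go(box(-.061,0,.151),BY)"
```

```text
time_s: 15.68
tcp_pos: [0.4751, 0.1101, 0.2252]
orientation: [3.12, -0.368, -0.0]
wrist_force: [0.3, -0.2, 3.1]
width: 0.0005
grasp_force: 1.4
time_s: 16.3
tcp_pos: [0.457, 0.1144, 0.1702]
orientation: [3.12, -0.368, -0.0]
wrist_force: [0.5, -2.4, 2.8]
width: 0.0006
grasp_force: 1.5
t 16.3 F [ 0.55 -2.42  2.76] w 0.0006 tcp [0.457  0.1144 0.1702] -> [0.4547 0.1142 0.151 ]
rows [-0.0045  0.0014  0.0384] [0.     0.     0.0001]
```

```bash
python3 -m inch '[[[-0.004,0,0.013,0,0,0],[-0.004,0,0.026,0,0,0],[-0.004,0,0.038,0,0,0],[-0.004,0,0.042,0,0,0],[-0.004,0,0.045,0,0,0]]]'; python3 -m inch '[[[0,0,0.002,0,0,0],[0,0,0.003,0,0,0],[0,0,0.003,0,0,0]]]'
```

```text
time_s: 16.92
tcp_pos: [0.4549, 0.115, 0.1483]
orientation: [-3.12, 0.368, 0.001]
wrist_force: [-2.1, 1.0, 2.7]
width: 0.0006
grasp_force: 1.6
time_s: 17.3
tcp_pos: [0.4551, 0.1149, 0.1469]
orientation: [-3.12, 0.368, 0.0]
wrist_force: [-2.3, 1.1, 2.5]
width: 0.0002
grasp_force: 1.5
```

```bash
python3 -m inch '[[[0,0,0.002,0,0,0],[0,0,0.003,0,0,0],[0,0,0.003,0,0,0]]]'; python3 -m inch '[[[0,0,0.001,0,0,0],[0,0,0.001,0,0,0]]]'
```

```text
time_s: 17.68
tcp_pos: [0.4552, 0.1149, 0.1457]
orientation: [-3.12, 0.368, -0.001]
wrist_force: [-3.7, -0.0, 7.4]
width: 0.0006
grasp_force: 3.8
time_s: 17.92
tcp_pos: [0.4552, 0.1149, 0.1455]
orientation: [3.12, -0.368, 0.001]
wrist_force: [-4.2, 1.2, 10.9]
width: 0.0004
grasp_force: 5.4
```

At the stop: 11 N, tips at 81.5 mm. Letting go upward, waiting, and looking.

```bash
python3 -m inch '[[[0,0,-0.008,0,0,0],[0,0,-0.02,0,0,0],[0,0,-0.06,0,0,0],[0,0,-0.14,0,0,0],[0,0,-0.2,0,0,0]]]'; python3 -m inch '[[[-0.12,0,0,0,0,0],[-0.24,0,0,0,0,0],[-0.24,0,0,0,0,0],[-0.24,0,0,0,0,0],[-0.24,0,0,0,0,0]]]';python3 -m inch '[[[0,0,0,0,0,0],[0,0,0,0,0,0],[0,0,0,0,0,0],[0,0,0,0,0,0],[0,0,0,0,0,0]]]'; python3 -m inch '[[[0,0,0,0,0,0],[0,0,0,0,0,0],[0,0,0,0,0,0],[0,0,0,0,0,0],[0,0,0,0,0,0]]]'; python3 -c "
from h import *
import cv2
a=imaging.read_camera('scene')['image'][:,:,::-1]
b=imaging.read_camera('top')['image'][:,:,::-1]
cv2.imwrite('pics/p8.png',np.hstack([a[80:320,150:470],b[100:340,140:480]]))"
```

```text
time_s: 18.55
tcp_pos: [0.4555, 0.1148, 0.2465]
orientation: [-3.12, 0.368, -0.003]
wrist_force: [0.7, -0.3, 0.5]
width: 0.0004
grasp_force: 0.0
time_s: 19.18
tcp_pos: [0.3397, 0.1426, 0.245]
orientation: [-3.12, 0.369, -0.001]
wrist_force: [0.1, 0.1, -0.7]
width: 0.0005
grasp_force: 0.0
time_s: 19.8
tcp_pos: [0.3385, 0.1428, 0.2449]
orientation: [-3.12, 0.368, -0.0]
wrist_force: [0.7, -0.1, 0.2]
width: 0.0001
grasp_force: 0.0
time_s: 20.42
tcp_pos: [0.3385, 0.1428, 0.2449]
orientation: [-3.12, 0.368, 0.0]
wrist_force: [1.5, -1.1, -0.1]
width: 0.0001
grasp_force: 0.0
```

View pics/p8.png

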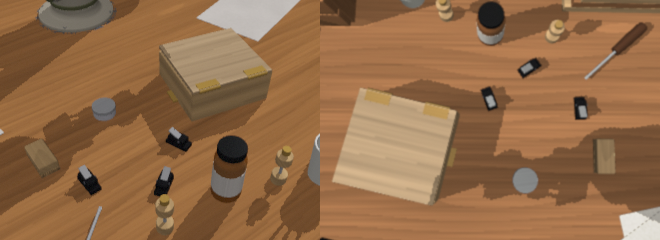

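The lid is shut about 2.4 s after release (scene crop (215,65), top crop (395,145)), the plane is inside, and everything else is where it was.

```bash
python3 -c "
from plant import ticket
print(ticket.job_done())"
```

```text
the job is handed in; nothing more can be done
None
```

The brass plane is standing on its sole in the box, the lid is latched shut, nothing else on the bench was moved, and the job was handed in at about 20.5 s of the 69 s allowed.

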